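# Back off the core box clamp and grease its screw through the slanting nipple

## Task

Grease the screw of the core box clamp: first take the load off its thread by turning the screw's cross bar from upright round to level, its upper end coming down on the side the nipple leans to. Then take the push grease gun out of its block, press its coupler squarely onto the slanting nipple on the clamp until it snaps on, and push the gun on, most of the way in against its spring. Finish holding it pushed in like that, and leave the core box and the loose pieces where they are.

Things in the scene. Friction and masses are not known exactly. Their poses are not given: they have to be found in the camera images.
- clamp: Dark cast iron bench clamp, a 216 mm C-frame bolted down by its spine, opening upward; fixed. Origin: centre of its underside, on the bench. Its screw lies level along y, 75 mm up. At the -y end the round screw boss (52 mm diameter, y -100 to -64 mm), at the +y end the anvil (y 69 to 99, 112 mm high); the closed core box sits between. Feet reach 55 mm each way in x.
- bar_pivot (a point): Centre of the steel cross bar of the clamp screw (clamp frame: x 0, y -145, z 75 mm; 45 mm outside the boss). The bar turns in the clamp's x-z plane: 10 mm thick, reaching 60 mm each way, 15 mm ball ends, through a 28 mm thick screw head that spans 15 mm either side along the screw. z axis: along the bar (up at joint value 0); y: along the screw to the boss.
- screw_bar (a joint): Turn of the clamp screw with its bar, rad. 0: bar upright; it starts within 0.3 of that. Grows as the screw is backed off: the bar's upper end swings down on the clamp's -x side, where the nipple leans; 1.57 is level. Stops at -0.5 (tight) and 6.0. Stiff (0.15 N m, about 3 N near the bar's end), stays where it is left.
- nipple: Steel grease nipple, fixed in the clamp's round boss. Origin: centre of its 10 mm ball head, 112 mm above the bench (clamp frame: x -21.5, y -82 mm). z: the nipple's own axis pointing out, leaning 30 degrees from upright towards the clamp's -x side. Below the ball a 6 mm neck, then from 10 mm below the ball's centre a 16 mm hexagon.
- gun_block: Dark wooden block, 90 x 90 x 72 mm high, with an upright 28 mm bore through its middle in which the grease gun stands nose down. Origin: centre of its underside. Fixed.
- grease_gun: Push-type hand grease gun, aluminium barrel, steel nose, 137 mm long, about 0.35 kg. Origin: on its axis at the underside of the barrel's flange, which rests on the block; z along the gun away from the nose. From the origin up: flange 42 mm diameter, 10 mm thick; round grip 32 mm diameter to 68 mm; end cap 35 mm to 76 mm. The nose reaches 61 mm below the origin.
- coupler_tube (a joint): How far the nose is pushed up into the barrel, m: 0 extended (rest), 0.016 hard stop. A spring pushes it out: 12 N to start it moving, 17.6 N at the stop.
- coupler_seat (a point): Point on the gun's axis in its coupler where the ball's centre sits when snapped on: 54 mm below the gun's origin with the nose extended (moves with the nose); z along the gun away from the nose. Coupler 22 mm diameter, mouth 7 mm below this point. Spring jaws meet the ball 8 mm before the seat, open at about 9 N and pull it home from 3.5 mm.
- core_box: Closed split pine core box with a brass vent rod (6 mm, 48 mm tall) standing in its top, in the clamp: 130 (x) x 100 (y) x 84 mm, origin at the centre of its underside, 24 mm above the bench. Leave it alone.
- core_print: Squat grey ceramic core print, 56 mm diameter, 32 mm high, standing on the bench; origin at the centre of its underside. Leave it alone.
- strike_bar: Steel strike-off bar, 30 x 260 x 8 mm, lying flat along its y axis; origin at the centre of its underside. Leave it alone.
- dowel_a: Cast iron alignment dowel, 16 mm diameter, 40 mm high, standing on the bench; origin at the centre of its underside. Leave it alone.
- dowel_b: Second alignment dowel, the same as the first. Leave it alone.
There are look-alikes about, which are no part of the job. There is more than one size of the grease_gun; the one meant has the size given above.

How it is judged:
On the way, in this order (a step that is already met when the one before it is completed fails the run):
1. the screw's bar is turned from upright to level (within 15 degrees, or farther) (value of joint screw_bar above 1.3 rad), for 0.2 s.
2. the coupler has snapped onto the nipple, squarely (distance between coupler_seat and nipple below 0.003 m and angle between the z axis of grease_gun and the z axis of nipple, either way round below 0.14 rad), for 0.05 s.
At the end, for the whole second after the job is handed in: Clamp bar level (at most 15 degrees short, or farther); coupler seat within 3 mm of the nipple's ball centre and gun within 8 degrees of its axis; the robot holds the gun pushed in at least 10 of its 16 mm, bearing on the nipple with over 8 N. Box and loose pieces moved under 30 mm (all of step 2 and value of joint screw_bar above 1.3 rad and value of joint coupler_tube above 0.01 m and contact force between grease_gun and nipple above 8 N and contact force between the fingers and grease_gun above 2 N); the arm keeps its last pose, push and grip.
It fails at once if the core box or a loose piece on the bench is shifted by more than 30 mm (distance of any of core_box, core_print, strike_bar, dowel_a, dowel_b from where it was at the start of the episode above 0.03 m).
It also fails if it takes over 51 s, if anything falls off the work surface, if the arm or the gripper's body presses on something with over 40 N, if the wrist force passes 120 N, or if a joint passes its speed limit or range.

## Robot

A 7-joint arm with a two-finger parallel gripper is mounted at the origin on the work surface. World frame = base frame: x ahead of the robot, y to its left, z up, the work surface at z = 0. Lengths are in m, angles in rad, forces in N, time in s.
With the tool pointing down it reaches from about 0.425 to 0.925 m from the base axis. Payload 6.8 kg.
Tool frame: the origin (TCP) lies midway between the tips of the shut fingers; the grasp point (between the pads) lies 19 mm behind it; z points along the fingers, y is the line along which they close (so a half turn about z gives the same grasp; the last joint's range is limited). The gripper opens to 85 mm and grips with 20 to 120 N. Pads are 22 mm wide; open, the fingers measure 114 mm over their backs; the gripper's body (76 mm by 85 mm) begins 54 mm behind the grasp point. The pads swing forward as they close: fully open they stand 13 mm farther back than shut.
Start: joints at [1.097, 0.477, 0.022, 1.555, -0.011, 1.109, -0.083], TCP at [0.241, -0.63, 0.231] pointing down, gripper open.
Joint ranges: [-2.96, 2.96], [-0.34, 2.1], [-1.41, 1.46], [0.24, 2.44], [-1.37, 4.51], [0.17, 1.92], [-2.96, 2.96]. Speed limits (rad/s): [2.39, 2.39, 3.14, 3.14, 3.14, 3.14, 3.14].

## Interface

Orientations are given as a unit quaternion [w, x, y, z].
In Python, from station import * gives the robot as it stands.
- The arm moves only by the shell command python3 -m creep 'ROWS' [FORCE]. ROWS is JSON, a list of rows, each a list of 7 numbers: the gripper command: -1 is shut, 1 is fully open, values between are in proportion, then the shift along the world's x, y, z in mm, then the turn, a rotation vector about the world's x, y, z in rad. A call has 1 to 5 rows; each row shifts and turns the commanded pose from where the row before left it; what a row does not reach is not made up. A row lasts 1/8 s, in which the tool goes at most 62.5 mm and 10.7 degrees, less where a joint would pass 70% of its speed; a pose out of reach is approached as far as the arm can. A call is refused whole if a number of a shift passes 62.5 or a number of a turn 0.188, either way. A call with a gripper value outside its range is refused whole. The fingers move at their own pace and stop on an object; FORCE is the grip in N (left out, the last holds). Time passes only in rows, so rows that do not move let the fingers close. It gives the time, the measured TCP pose, the force, the opening and the grip force at its end, in the units of the state.
- get_obs(): the state, without advancing time (a new reading comes with each control period).
- read_camera(name): name is "scene" or "top"; returns (picture, depth): 400x640x3 uint8, red, green, blue; 400x640 float32, m along the optical axis (not along the pixel's ray), 0 where there is no reading.
- camera_params(name): a dict with "intrinsics" (3x3 intrinsics, pixels), "cam_to_world" (4x4, takes a point from camera to world coordinates). Camera axes: x right, y up, looking along -z (the intrinsics and any distortion apply to the point x, -y, -z); pixel columns grow to the right and rows downward; lengths in m; the calibration is good to about 2 mm. A picture is of the moment at which its call begins. camera_params takes no time and is no camera call.
- hand_in(): hands the job in; it is judged then, once.
The state is a dict: "t": time; "q": joint angles; "joint_vel": joint speeds; "joint_torque": joint torques, N m; "eef_pos": TCP position; "tool_rot": TCP orientation; "contact_force": force on the tool from outside, world axes, zero at the start; "torque": the same for the moment, N m; "gripper_width": opening from 0.0 (shut) to 1.0 (fully open); "grasp_force": force on a finger pad.
Only numpy, scipy, OpenCV 4.12 (cv2) and the standard library are available. Lean on these libraries where they do the work, as an engineer would, in place of code of your own. Each camera call takes 0.05 s, during which the arm holds its last target. There are 200 camera calls.

## Working session

There is one attempt and no reset: what is moved stays moved. The work goes in short steps, Python scripts to look and compute and a shell command to move; the robot and the scene stay as the last step left them, time stands still between calls to the robot, and variables do not carry over. Pictures are saved under pics/ and viewed, at most 10 in all, crops included, and the job is handed in when it is done.

```bash
mkdir -p pics; ls; cat > h.py <<'E'
from station import *
import numpy as np, cv2
from scipy.spatial.transform import Rotation as R
def cloud(name):
    im,d=read_camera(name); p=camera_params(name); K=np.array(p["intrinsics"]);T=np.array(p["cam_to_world"])
    v,u=np.mgrid[0:400,0:640]
    c=np.stack([(u-K[0,2])/K[0,0]*d,-(v-K[1,2])/K[1,1]*d,-d,np.ones_like(d)],-1)
    w=(c@T.T)[...,:3]; w[d==0]=np.nan
    return im,d,w
E
python3 - <<'E'
from h import *
for n in ("top","scene"):
    im,d,w=cloud(n); np.savez(f"{n}.npz",im=im,d=d,w=w)
    cv2.imwrite(f"pics/{n}0.png",im[...,::-1]); p=camera_params(n); print(n,p)
print(get_obs())
E
```

```text
pics
top {'intrinsics': array([[518.63168976,   0.        , 316.56785584],
       [  0.        , 518.63168976, 211.18760446],
       [  0.        ,   0.        ,   1.        ]]), 'cam_to_world': array([[ 0.01628747,  0.98361596, -0.1795393 ,  0.33072869],
       [-0.99984931,  0.01710116,  0.00298517, -0.03038187],
       [ 0.00600659,  0.17946362,  0.98374627,  1.431891  ],
       [ 0.        ,  0.        ,  0.        ,  1.        ]])}
scene {'intrinsics': array([[429.27638672,   0.        , 321.16195338],
       [  0.        , 429.27638672, 205.59780922],
       [  0.        ,   0.        ,   1.        ]]), 'cam_to_world': array([[-0.62553968, -0.53104252,  0.57157148,  1.09763983],
       [ 0.77993948, -0.40698817,  0.47545246,  0.4281057 ],
       [-0.01986264,  0.74320554,  0.66876827,  0.73654437],
       [ 0.        ,  0.        ,  0.        ,  1.        ]])}
{'t': 0.1, 'q': array([ 1.09687952,  0.47770836,  0.02239657,  1.55630943, -0.01150464,
        1.10929448, -0.08306973]), 'joint_vel': array([ 0.00193564, -0.00215254, -0.00068122, -0.00238861, -0.00099217,
        0.00196573, -0.00035688]), 'joint_torque': array([ 4.27414067e-03, -5.97754741e+01,  1.61362208e+00, -2.81951523e+01,
        1.28492113e-02,  5.03129762e-03, -2.59761305e-05]), 'eef_pos': array([ 0.24123564, -0.62987649,  0.23044829]), 'tool_rot': array([-7.66992029e-04,  9.83318461e-01,  1.81890549e-01, -2.10594091e-04]), 'contact_force': array([-0.35986133, -0.21103448, -0.05525385]), 'torque': array([-0.02354389,  0.02064338,  0.0559358 ]), 'grasp_force': 0.0, 'gripper_width': 0.9975994255454517}
```

View pics/top0.png

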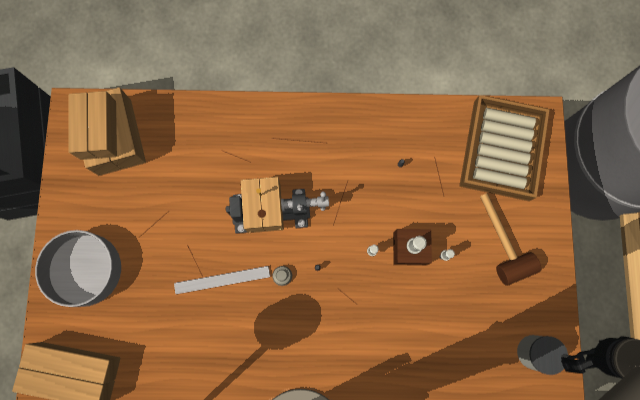

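View pics/scene0.png

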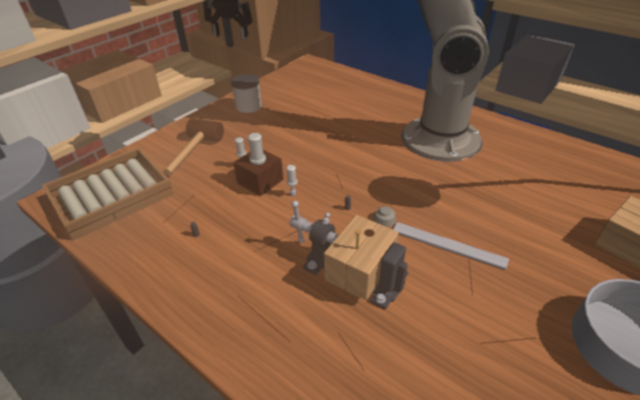

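Top view: the clamp is at (270,205), with its boss at about (295,208) and the bar/screw head at (322,202). The block with the gun is at (412,245). Look-alikes are the small guns at (372,251) and (447,255), which stand on the bench. The one meant stands in the block. Scene view: gun (256,150), small ones (240,148) and (292,178), clamp boss (322,235), bar (297,220).

```bash
python3 - <<'E'
import numpy as np,cv2
z=np.load("scene.npz");t=np.load("top.npz")
a=cv2.resize(z["im"][125:315,225:415],(600,600),interpolation=cv2.INTER_CUBIC)
cv2.imwrite("pics/c1.png",a[...,::-1])
b=cv2.resize(t["im"][170:270,220:460],(792,330),interpolation=cv2.INTER_CUBIC)
cv2.imwrite("pics/c2.png",b[...,::-1])
E
```

```text
(no output)
```

View pics/c1.png

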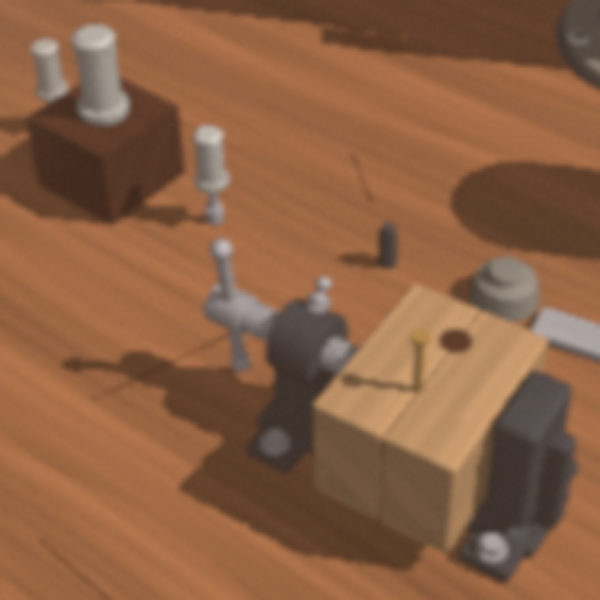

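View pics/c2.png

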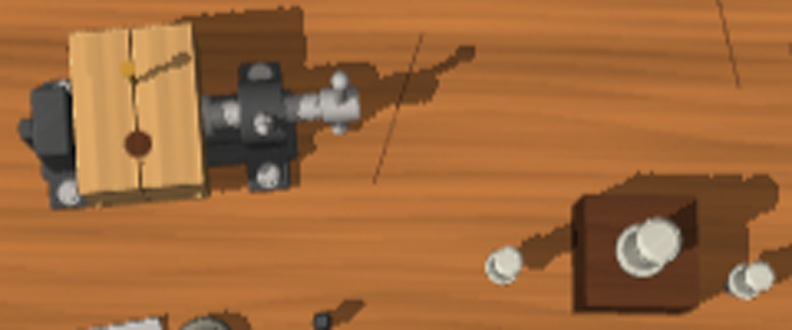

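Crops: the gun in the block (c1 (97,70), c2 (650,243)) is clearly the large one; the two standing on the bench are thinner and shorter. In c1 the nipple ball is at (323,284), the bar's upper ball at (222,247) and its lower end at (239,365). In c2 the nipple ball is at (263,121).

```bash
cat >> h.py <<'E'
def ray(n,u,v):
    p=camera_params(n);K=np.array(p["intrinsics"]);T=np.array(p["cam_to_world"])
    d=T[:3,:3]@np.array([(u-K[0,2])/K[0,0],-(v-K[1,2])/K[1,1],-1]);return T[:3,3],d/np.linalg.norm(d)
def tri(a,b):
    (o1,d1),(o2,d2)=ray("scene",*a),ray("top",*b)
    s=np.linalg.lstsq(np.c_[d1,-d2],o2-o1,rcond=None)[0]
    p,q=o1+s[0]*d1,o2+s[1]*d2
    return (p+q)/2,np.linalg.norm(p-q)
def plane(n,u,v,z):
    o,d=ray(n,u,v);return o+d*(z-o[2])/d[2]
E
python3 - <<'E'
from h import *
np.set_printoptions(precision=4,suppress=True)
s=lambda x,y:(225+(x+.5)*190/600-.5,125+(y+.5)*190/600-.5)
t=lambda x,y:(220+(x+.5)/3.3-.5,170+(y+.5)/3.3-.5)
print("nip",tri(s(323,284),t(263,121)),plane("top",*t(263,121),.112),plane("scene",*s(323,284),.112))
print("bar up",tri(s(222,247),t(340,78)));print("bar lo",tri(s(239,365),t(340,128)))
print("cap",tri(s(96,38),t(660,240)))
T=np.load("top.npz");S=np.load("scene.npz")
def rep(w,m,l):
    p=w[m];p=p[np.isfinite(p[:,0])]
    r=cv2.minAreaRect((p[:,:2]*1000).astype(np.float32));print(l,len(p),"med",np.median(p,0),"rect",r)
for n,Z in(("top",T),("scene",S)):
    w=Z["w"];x,y,z=w[...,0],w[...,1],w[...,2]
    im=Z["im"].astype(int)
    vv,uu=np.mgrid[0:400,0:640]
    if n=="top": A=(uu>236)&(uu<285)&(vv>170)&(vv<235);B=(uu>385)&(uu<440)&(vv>222)&(vv<275)
    else: A=(uu>320)&(uu<400)&(vv>210)&(vv<280);B=(uu>230)&(uu<285)&(vv>130)&(vv<195)
    rep(w,A&(abs(z-.108)<.006)&(im[...,0]>140),n+" box")
    rep(w,B&(abs(z-.072)<.006),n+" block")
    rep(w,B&(abs(z-.148)<.006),n+" cap")
    rep(w,B&(abs(z-.11)<.02),n+" grip")
    print(Z["d"][207,300] if n=="top" else 0)
E
```

```text
nip (array([0.582 , 0.0119, 0.1148]), np.float64(0.0038646995571246768)) [0.5837 0.0104 0.112 ] [0.5787 0.0117 0.112 ]
bar up (array([ 0.613 , -0.0482,  0.1373]), np.float64(0.002430292718537613))
bar lo (array([ 0.5989, -0.052 ,  0.0086]), np.float64(0.0009668742604593067))
cap (array([ 0.4897, -0.2918,  0.1431]), np.float64(0.004173986270994921))
top box 1648 med [0.5923 0.1134 0.1078] rect ((593.4526977539062, 112.27967834472656), (130.1502227783203, 98.61450958251953), 5.971760272979736)
top block 894 med [ 0.4855 -0.288   0.0721] rect ((491.08160400390625, -293.04693603515625), (91.23858642578125, 91.20626068115234), 89.13810729980469)
top cap 143 med [ 0.4895 -0.2909  0.1465] rect ((490.1080322265625, -290.959228515625), (33.34430694580078, 32.3150634765625), 46.26422119140625)
top grip 39 med [ 0.4813 -0.2793  0.108 ] rect ((484.04205322265625, -283.2740478515625), (30.774484634399414, 11.685029983520508), 35.821510314941406)
1.3437078
scene box 2291 med [0.6016 0.1198 0.1083] rect ((598.104736328125, 87.19924926757812), (131.7860870361328, 155.0858612060547), 6.571625709533691)
scene block 614 med [ 0.5066 -0.2753  0.0726] rect ((492.7792053222656, -313.3735046386719), (94.76488494873047, 140.0653839111328), 0.7380499839782715)
scene cap 98 med [ 0.4958 -0.2852  0.1479] rect ((493.35235595703125, -287.0005798339844), (29.600841522216797, 32.834800720214844), 44.843875885009766)
scene grip 188 med [ 0.4991 -0.2808  0.1065] rect ((487.2047424316406, -329.74395751953125), (119.37873840332031, 29.711505889892578), 81.05551147460938)
0
```

Yaw is about +6°, nipple ≈ (0.5825, 0.011, 0.112), pivot ≈ (0.609, -0.050, 0.075), and the gun axis ≈ (0.490, -0.291). The sizes and heights check out. I go to the bar's +x side with shut fingers.

```bash
python3 -m creep '[[-1,33,45,0,0,0,-0.052],[-1,33,45,0,0,0,-0.052],[-1,33,45,0,0,0,-0.052],[-1,33,45,0,0,0,-0.052],[-1,33,45,0,0,0,-0.052]]' 60
python3 -m creep '[[-1,33,45,0,0,0,0],[-1,33,45,0,0,0,0],[-1,33,45,0,0,0,0],[-1,33,45,0,0,0,0],[-1,33,45,0,0,0,0]]'
python3 -m creep '[[-1,33,45,0,0,0,0],[-1,33,45,0,0,0,0],[-1,33,45,0,0,0,0],[-1,0,0,0,0,0,0]]'; python3 -c "
from h import *
o=get_obs();print(R.from_quat(o['tool_rot'],scalar_first=True).as_matrix().round(3),o['q'])"
```

```text
t: 0.72
eef_pos: [0.4071, -0.4036, 0.231]
tool_rot: [-0.0, 0.999, 0.052, -0.0]
contact_force: [0.2, 0.7, 0.0]
gripper_width: -0.001
grasp_force: 0.0
t: 1.35
eef_pos: [0.5721, -0.1789, 0.231]
tool_rot: [-0.0, 0.999, 0.053, -0.0]
contact_force: [-0.1, 0.2, 0.8]
gripper_width: 0.002
grasp_force: 0.0
t: 1.85
eef_pos: [0.6719, -0.0386, 0.2304]
tool_rot: [-0.002, 0.998, 0.057, -0.0]
contact_force: [0.4, 0.4, 0.0]
gripper_width: 0.0
grasp_force: 0.0
[[ 0.994  0.114 -0.   ]
 [ 0.114 -0.993  0.004]
 [ 0.    -0.004 -1.   ]] [ 0.09062428  0.4823902  -0.17661973  1.55015502  0.08681557  1.11695905
 -1.56105215]
```

```bash
python3 -m creep '[[-1,-6,-8,-40,0,0,0],[-1,0,0,-40,0,0,0],[-1,0,0,-36,0,0,0],[-1,0,0,0,0,0,0]]'
python3 -m creep '[[-1,-20,0,0,0,0,0],[-1,-20,0,2,0,0,0],[-1,-11,0,0,0,0,0],[-1,-11,0,-1,0,0,0],[-1,0,0,0,0,0,0]]'
```

```text
t: 2.35
eef_pos: [0.6614, -0.0545, 0.1121]
tool_rot: [0.0, 0.999, 0.052, -0.004]
contact_force: [-0.5, -0.9, -0.0]
gripper_width: 0.003
grasp_force: 0.0
t: 2.98
eef_pos: [0.6026, -0.0537, 0.1173]
tool_rot: [0.0, 0.999, 0.053, 0.001]
contact_force: [0.8, 0.3, 1.8]
gripper_width: 0.003
grasp_force: 0.5
```

```bash
python3 -m creep '[[-1,-9,0,-7,0,0,0],[-1,-8,0,-8,0,0,0],[-1,-5,0,-10,0,0,0],[-1,-2,0,-10,0,0,0],[-1,0,0,-5,0,0,0]]'
python3 -m creep '[[-1,0,0,0,0,0,0],[-1,0,0,0,0,0,0]]'; python3 - <<'E'
from h import *
im,d,w=cloud("scene")
cv2.imwrite("pics/s2.png",cv2.resize(im[150:300,225:425],(800,600),interpolation=cv2.INTER_CUBIC)[...,::-1])
E
```

```text
t: 3.6
eef_pos: [0.5774, -0.0537, 0.0761]
tool_rot: [0.0, 0.999, 0.053, -0.001]
contact_force: [-3.4, -1.9, 9.1]
gripper_width: -0.0
grasp_force: 4.7
t: 3.85
eef_pos: [0.5779, -0.0531, 0.076]
tool_rot: [-0.0, 0.999, 0.053, -0.001]
contact_force: [-0.3, 0.2, 1.4]
gripper_width: -0.003
grasp_force: 0.6
```

View pics/s2.png

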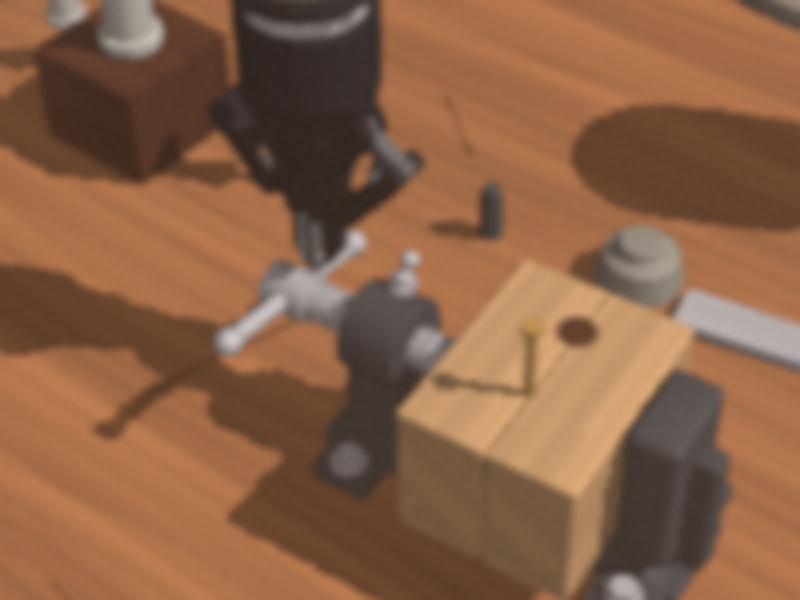

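The bar is now level (crop ends (356,242) and (228,342)) and the nipple ball is at (411,258). Now the gun.

```bash
python3 -m creep '[[-1,0,0,40,0,0,0],[-1,0,0,50,0,0,0],[-1,-18,-48,15,0,0,0],[0.4,-18,-48,10,0,0,0],[0.4,-18,-48,5,0,0,0]]'
python3 -m creep '[[0.4,-17,-48,0,0,0,0],[0.4,-17,-46,0,0,0,0],[0.4,0,0,0,0,0,0],[0.4,0,0,0,0,0,0]]'; python3 - <<'E'
from h import *
np.set_printoptions(precision=4,suppress=True)
o=get_obs();print(R.from_quat(o['tool_rot'],scalar_first=True).as_matrix().round(3))
E
```

```text
t: 4.53
eef_pos: [0.5244, -0.1982, 0.1971]
tool_rot: [0.0, 0.999, 0.053, 0.001]
contact_force: [0.2, -0.0, -0.2]
gripper_width: 0.416
grasp_force: 0.0
t: 5.03
eef_pos: [0.4909, -0.2905, 0.1962]
tool_rot: [-0.0, 0.999, 0.053, 0.0]
contact_force: [0.6, 0.2, -0.0]
gripper_width: 0.698
grasp_force: 0.0
[[ 0.994  0.106  0.   ]
 [ 0.106 -0.994  0.001]
 [ 0.    -0.001 -1.   ]]
```

```bash
python3 -m creep '[[0.4,0,0,-40,0,0,0],[0.4,0,0,-35,0,0,0],[0.4,0,0,-24,0,0,0],[0.4,0,0,0,0,0,0]]'
python3 -m creep '[[-1,0,0,0,0,0,0],[-1,0,0,0,0,0,0],[-1,0,0,0,0,0,0],[-1,0,0,0,0,0,0],[-1,0,0,0,0,0,0]]' 100
```

```text
t: 5.52
eef_pos: [0.4901, -0.2887, 0.0956]
tool_rot: [-0.001, 0.999, 0.054, -0.001]
contact_force: [-0.6, -0.2, 0.8]
gripper_width: 0.698
grasp_force: 0.0
t: 6.15
eef_pos: [0.4918, -0.2914, 0.0989]
tool_rot: [0.0, 0.999, 0.053, 0.001]
contact_force: [1.0, 2.1, 7.3]
gripper_width: 0.353
grasp_force: 98.5
```

```bash
python3 -m creep '[[-1,0,0,10,0,0,0],[-1,0,0,30,0,0,0],[-1,0,0,40,0,0,0],[-1,0,0,40,0,0,0],[-1,0,0,13,0,0,0]]'
python3 -m creep '[[-1,5,49,0,0.011,-0.104,0],[-1,5,50,0,0.011,-0.104,0],[-1,5,50,0,0.011,-0.104,0],[-1,5,50,0,0.011,-0.104,0],[-1,5,50,0,0.0107,-0.105,0]]'
python3 -m creep '[[-1,6,47,0,0,0,0],[-1,0,0,0,0,0,0],[-1,0,0,0,0,0,0]]'; python3 - <<'E'
from h import *
np.set_printoptions(precision=4,suppress=True)
o=get_obs();print(o['q'],R.from_quat(o['tool_rot'],scalar_first=True).as_matrix().round(3))
im,d,w=cloud("scene");im2,d2,w2=cloud("top")
np.savez("p3.npz",im=im,w=w,im2=im2,w2=w2)
a=cv2.resize(im[130:280,250:400],(600,600),interpolation=cv2.INTER_CUBIC)
cv2.imwrite("pics/s3.png",a[...,::-1])
b=cv2.resize(im2[160:240,230:390],(800,400),interpolation=cv2.INTER_CUBIC)
cv2.imwrite("pics/t3.png",b[...,::-1])
E
```

```text
t: 6.78
eef_pos: [0.4911, -0.292, 0.2328]
tool_rot: [0.001, 0.999, 0.053, 0.002]
contact_force: [0.3, -0.1, -4.6]
gripper_width: 0.358
grasp_force: 100.4
t: 7.4
eef_pos: [0.5139, -0.041, 0.229]
tool_rot: [-0.014, 0.964, 0.051, 0.259]
contact_force: [-0.2, 1.2, -4.0]
gripper_width: 0.354
grasp_force: 100.5
t: 7.78
eef_pos: [0.5195, -0.0025, 0.2288]
tool_rot: [-0.013, 0.965, 0.051, 0.257]
contact_force: [-0.2, -0.6, -4.0]
gripper_width: 0.356
grasp_force: 100.6
[ 0.2462  0.0247 -0.3666  2.2796  0.0496  0.3196 -1.6256] [[ 0.863  0.106  0.494]
 [ 0.092 -0.994  0.052]
 [ 0.497  0.001 -0.868]]
```

View pics/s3.png

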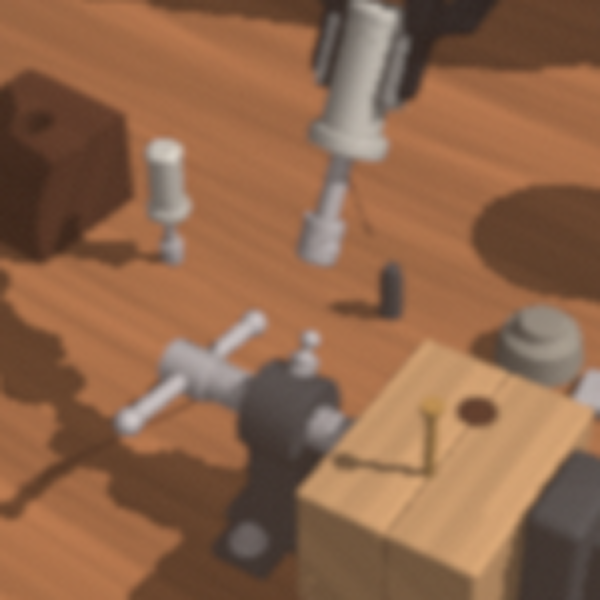

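View pics/t3.png

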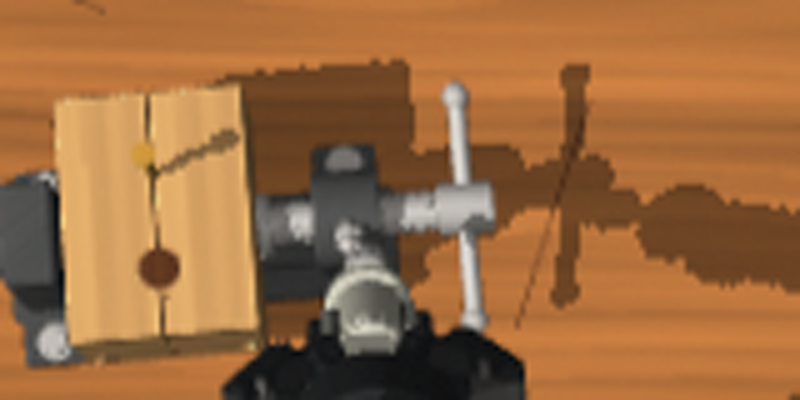

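Scene crop: gun held tilted, coupler at (321,240), nipple ball at (311,338), bar level. Top crop: coupler at (350,238), right over the nipple's image position. I'll measure the gun's axis against the nipple in both views.

```bash
python3 - <<'E'
from h import *
np.set_printoptions(precision=4,suppress=True)
P=np.load("p3.npz")
def mask(im):
    h=cv2.cvtColor(im,cv2.COLOR_RGB2HSV);return (h[...,1]<70)&(h[...,2]>95)
o=get_obs();M=R.from_quat(o['tool_rot'],scalar_first=True).as_matrix();p0=np.array(o['eef_pos']);a=-M[:,2]
def proj(n,X):
    p=camera_params(n);K=p["intrinsics"];T=p["cam_to_world"];c=np.linalg.inv(T)@np.r_[X,1];c=c*[1,-1,-1,1]
    return (K@c[:3]/c[2])[:2]
N=np.array([.5825,.011,.112])
for n,im in(("scene",P["im"]),("top",P["im2"])):
    m=mask(im)
    print(n,"nip",proj(n,N),"axis pts z from TCP -26(org) -80(seat) -87(mouth)",[proj(n,p0-a*s) for s in(-.03,.0,.026,.05,.080,.087)])
    rows=range(128,200,2) if n=="scene" else range(200,232)
    for v in rows:
        seg=np.where(m[v,(300 if n=="scene" else 285):(360 if n=="scene" else 325)])[0]+(300 if n=="scene" else 285)
        if len(seg): print(v,seg.min(),seg.max(),len(seg),end=" | ")
    print()
E
```

```text
scene nip [325.5603 215.4272] axis pts z from TCP -26(org) -80(seat) -87(mouth) [array([342.2349, 139.6134]), array([338.3183, 153.8999]), array([334.9828, 166.0668]), array([331.9512, 177.125 ]), array([328.2241, 190.7204]), array([327.3642, 193.8569])]
130 338 345 8 | 132 338 349 12 | 134 333 349 13 | 136 333 349 14 | 138 332 349 14 | 140 332 351 17 | 142 331 351 17 | 144 330 350 18 | 146 330 350 18 | 148 329 349 18 | 150 330 349 18 | 152 333 348 16 | 154 332 348 17 | 156 332 349 18 | 158 331 345 15 | 160 329 345 17 | 162 328 344 17 | 164 328 345 18 | 166 330 346 17 | 168 333 345 13 | 170 333 337 5 | 172 332 336 5 | 174 332 336 5 | 176 331 336 6 | 178 331 335 5 | 180 330 335 6 | 182 329 334 6 | 184 326 334 9 | 186 326 335 10 | 188 326 335 10 | 190 325 334 10 | 192 325 334 10 | 194 326 333 8 | 198 349 349 1 | 
top nip [299.1184 206.7554] axis pts z from TCP -26(org) -80(seat) -87(mouth) [array([303.5849, 228.2885]), array([303.2718, 223.6483]), array([303.0121, 219.7978]), array([302.7812, 216.3758]), array([302.504 , 212.2668]), array([302.4411, 211.3337])]
200 306 324 19 | 201 287 324 25 | 202 285 324 26 | 203 285 324 27 | 204 285 324 28 | 205 285 323 30 | 206 285 323 20 | 207 285 324 13 | 208 291 324 9 | 209 297 324 9 | 210 298 324 9 | 211 299 324 10 | 212 299 324 11 | 213 299 324 11 | 214 298 324 13 | 215 297 324 16 | 216 296 324 17 | 217 296 324 13 | 218 295 324 13 | 219 295 324 13 | 220 295 324 11 | 221 295 324 11 | 222 298 324 9 | 223 298 324 11 | 224 298 324 12 | 225 298 324 13 | 226 298 309 12 | 227 298 309 12 | 228 298 308 11 | 229 299 308 10 | 230 299 301 3 |
```

```bash
python3 - <<'E'
from h import *
T=np.load("top.npz")["im"];S=np.load("scene.npz")["im"];P=np.load("p3.npz")
print(T[200:215,292:308].mean(2).astype(int))
print(S[208:226,318:336].mean(2).astype(int))
g=P["im2"][202:218,292:312];print(g.mean(2).astype(int))
E
```

```text
[[ 85  75  74  73  75  75  75  75  75  75  76  75  73  65  90  95]
 [105  79  76  76  77  78  77  77  77  77  78  77  77  73  92 102]
 [130  85  78  78  79  80  79  79  80  80  80  80  79  78  84 109]
 [137  86  80  80  81  82  87  83  75  82  81  80  80  79  89 108]
 [134  86  81  79  80  87 112 110  72  75  73  71  79  80  84  98]
 [132  83  79  78  77 112 152 155 117 105  65  47  69  71  67  90]
 [129  83  78  78  76 153 177 163 134 139  80  47  45  44  57  72]
 [ 99  77  75  76  75 163 161 151 108  91  65  45  43  44  42  44]
 [ 72  73  72  72  73 119 182 184 145  85  69  44  52  43  39  45]
 [ 46  73  68  69  69 108 177 193 150  77  60  51  69  52  44  44]
 [ 46  67  65  65  65  64  99 143 121  67  64  63  64  63  54  45]
 [ 44  58  60  59  58  59  58  53  57  57  57  56  55  56  48  45]
 [ 40  48  53  52  51  50  48  47  47  47  45  44  45  43  40  45]
 [ 38  42  40  38  35  35  31  31  31  31  28  28  33  33  33  43]
 [ 44  43  38  32  30  29  29  30  32  32  33  33  31  37  40  44]]
[[115 115 117 116 116 116 115 115 114 113 112 111 110 107 104  98  91  83]
 [113 113 116 114 1
[... 1917 characters left out ...]
  47  49
   71  72]
 [ 48  71  68  68  68  68 104 148 126 105 123 112  87  91  64  48  47  45
   68  69]
 [ 46  61  63  62  63  62  64 117 145 136 152 148 137 111  77  52  49  45
   63  64]
 [ 42  51  56  55  53  53  61 145 164 177 174 164 160 146 101  58  48  45
   62  64]
 [ 40  46  43  41  38  37  58 143 141 155 142 127 129 124 113  69  52  42
   63  65]
 [ 47  47  41  34  32  50  93 144 154 181 183 183 191 172 153 133  84  52
   66  67]
 [ 46  47  47  44  47 114 157 191 201 189 182 175 179 179 190 196 148 100
   72  69]
 [ 47  48  48  53  95 179 203 190 183 150 124  99 107 102 144 170 174 138
   87  69]
 [ 48  47  47  71 164 203 194 161 128 117 106  98  89  81  78  82  95 114
  108  75]]
```

```bash
python3 - <<'E'
from h import *
np.set_printoptions(precision=4,suppress=True)
print("top ball",plane("top",298.7,208.7,.112));
for du in(0,1.4): print("scene",du,plane("scene",327.8-du,213.9,.112),tri((327.8-du,213.9),(298.7,208.7)))
c=lambda x,y:(230+(x+.5)/5-.5,160+(y+.5)/5-.5)
a=plane("top",*c(455,93),.075);b=plane("top",*c(475,320),.075);m=(a+b)/2
d=a-b;yaw=np.arctan2(d[1],d[0]);print(a,b,"len",np.linalg.norm(d),"mid",m,"yaw",np.degrees(yaw))
for y in(np.radians(6),yaw): print("N from pivot",m[:2]+R.from_euler('z',y).as_matrix()[:2,:2]@[-.0215,.063])
# gun features in top: mouth rim front, flange
o=get_obs();M=R.from_quat(o['tool_rot'],scalar_first=True).as_matrix();p0=np.array(o['eef_pos'])
def proj(n,X):
    p=camera_params(n);K=p["intrinsics"];T=p["cam_to_world"];c=np.linalg.inv(T)@np.r_[X,1];c=c*[1,-1,-1,1]
    return (K@c[:3]/c[2])[:2]
for l,s,r in(("mouth",.087,.011),("flange",.026,.021),("flangetop",.016,.021),("cap",-.05,.0175)):
    for n in("top","scene"):
        q=np.array([proj(n,p0+M@[r*np.cos(t),r*np.sin(t),s]) for t in np.arange(0,6.28,.1)]);print(l,n,"u",q[:,0].min(),q[:,0].max(),"v",q[:,1].min(),q[:,1].max())
P=np.load("p3.npz")
print(P["im2"][206:236,302].mean(1).astype(int)); print(P["im"][160:200:,328:331].mean(2).astype(int).T)
E
```

```text
top ball [0.5774 0.012  0.112 ]
scene 0 [0.5759 0.0118 0.112 ] (array([0.5769, 0.0122, 0.1131]), np.float64(0.0007314465291379098))
scene 1.4 [0.5777 0.0095 0.112 ] (array([0.5778, 0.011 , 0.1129]), np.float64(0.0022307353756266107))
[ 0.6688 -0.0439  0.075 ] [ 0.5453 -0.0563  0.075 ] len 0.12407033800711148 mid [ 0.6071 -0.0501  0.075 ] yaw 5.751357984841193
N from pivot [0.5791 0.0103]
N from pivot [0.5793 0.0104]
mouth top u 298.0468133676575 306.82636231217265 v 207.17966721843595 215.46254476062919
mouth scene u 322.2842776051868 332.4410157391693 v 192.01343402039524 195.731724763459
flange top u 294.23147637348467 311.7685962539853 v 211.5245485454351 227.97449615572287
flange scene u 325.10320750424074 344.83859400567616 v 162.88071505926953 169.33385005951246
flangetop top u 294.2630519078706 311.9341547254574 v 212.93210651673058 229.49129106623434
flangetop scene u 326.3497794271356 346.14580797989686 v 158.271972221731 164.62455819268322
cap top u 296.0383404028298 311.5457703083915 v 224.25326417445 238.68417543148047
cap scene u 336.461821820825 353.30303786900686 v 127.52284253492827 132.38688444720222
[ 84  62  74 108 123 152 174 142 183 182 124 106 107 108 109 110 126 147
 161 205 189 121 114 101  58  23  24  26  24  25]
[[103 108 105 102 102 104 108 109 111 115 117 116 116 117 119 121 121 118
  115 112 109 109 112 119 129 131 128 127 131 138 142 143 145 147 143 130
  122 116 116 115]
 [106 118 117 111 109 110 110 109 110 114 116 116 116 115 117 118 119 115
  111 108 106 107 108 117 132 142 141 140 143 147 149 150 153 155 152 140
  124 118 116 115]
 [108 126 130 121 118 115 115 111 108 111 114 114 114 112 110 113 113 111
  109 110 113 118 122 129 142 151 153 151 152 153 152 157 161 160 157 147
  128 118 117 116]]
```

```bash
python3 -m creep '[[-1,4,5,-5,0,0,0],[-1,4,4,-12,0,0,0],[-1,3.5,0,-13.5,0,0,0],[-1,0,0,0,0,0,0],[-1,0,0,0,0,0,0]]'; python3 - <<'E'
from h import *
np.set_printoptions(precision=4,suppress=True)
o=get_obs();print(o['q'],o['eef_pos'],R.from_quat(o['tool_rot'],scalar_first=True).as_matrix().round(3))
im,d,w=cloud("scene");im2,d2,w2=cloud("top")
np.savez("p4.npz",im=im,w=w,im2=im2,w2=w2)
a=cv2.resize(im[155:235,290:360],(525,600),interpolation=cv2.INTER_CUBIC)
b=cv2.resize(im2[195:235,282:322],(270,270),interpolation=cv2.INTER_CUBIC)
c=np.zeros((600,800,3),np.uint8);c[:,:525]=a;c[:270,528:798]=b
cv2.imwrite("pics/s4.png",c[...,::-1])
E
```

```text
t: 8.5
eef_pos: [0.5322, 0.0063, 0.1998]
tool_rot: [-0.013, 0.965, 0.051, 0.258]
contact_force: [-0.1, 0.3, -3.5]
gripper_width: 0.354
grasp_force: 100.6
[ 0.1931  0.0955 -0.3478  2.2915  0.2223  0.2434 -1.8124] [0.5322 0.0063 0.1998] [[ 0.862  0.104  0.496]
 [ 0.091 -0.995  0.051]
 [ 0.499  0.001 -0.867]]
```

View pics/s4.png

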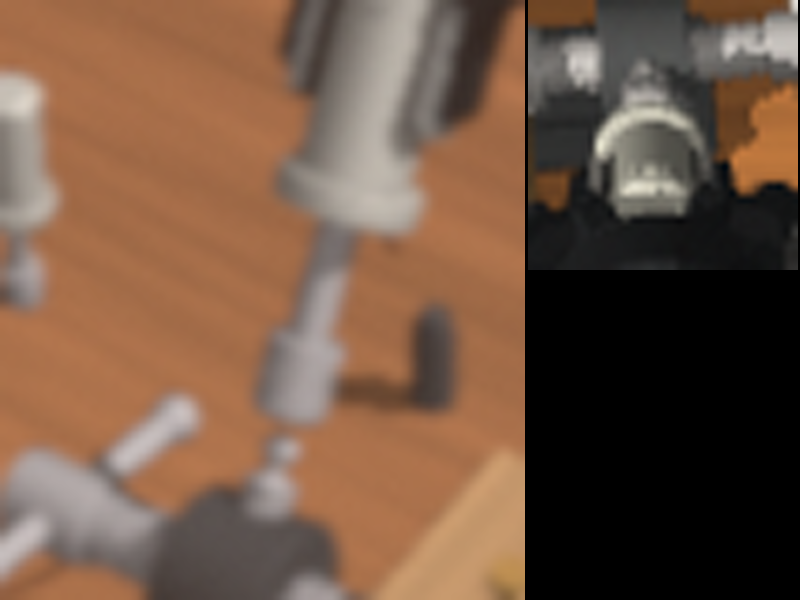

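Picture: coupler mouth at (293,412), nipple ball at (284,449) just ahead on its axis, and in the top inset the gun is over the nipple. I'll check the lateral offset with numbers.

```bash
cat >> h.py <<'E'
def proj(n,X):
    p=camera_params(n);K=p["intrinsics"];T=p["cam_to_world"];c=np.linalg.inv(T)@np.r_[X,1];c=c*[1,-1,-1,1]
    return (K@c[:3]/c[2])[:2]
E
python3 - <<'E'
from h import *
np.set_printoptions(precision=2,suppress=True)
P=np.load("p4.npz");o=get_obs();M=R.from_quat(o['tool_rot'],scalar_first=True).as_matrix();p0=np.array(o['eef_pos'])
N=np.array([.5775,.0117,.112]);print(proj("top",N),proj("scene",N))
for l,s,r in(("mouth",.087,.011),("flange",.026,.021),("flangetop",.016,.021)):
    for n in("top","scene"):
        q=np.array([proj(n,p0+M@[-.0+r*np.cos(t),r*np.sin(t),s]) for t in np.arange(0,6.28,.1)]);print(l,n,"u",q[:,0].min(),q[:,0].max(),"v",q[:,1].min(),q[:,1].max())
for s in(.03,.05,.07,.08,.1): print(s,proj("scene",p0+M@[0,0,s]),proj("scene",p0+M@[-.002,0,s]))
print(P["im2"][206:224,288:314].mean(2).astype(int))
print(P["im"][184:213:2,318:342].mean(2).astype(int))
E
```

```text
[298.8  208.65] [327.28 214.29]
mouth top u 294.6084063607422 303.18871051815694 v 204.3739208602242 212.4735635581706
mouth scene u 322.47361021068684 332.5447835363076 v 207.29429560868266 211.22058298556183
flange top u 290.7441790604095 307.8621807196367 v 208.54834943719123 224.61879548999178
flange scene u 325.30363339489884 344.8667098074107 v 178.60531910903325 185.4083331084512
flangetop top u 290.7515545980519 307.99697904579455 v 209.91005200168615 226.08453000354996
flangetop scene u 326.54510948842324 346.1679924663833 v 174.0899973578758 180.78557512646873
0.03 [334.59 183.78] [335.02 183.7 ]
0.05 [332.08 192.81] [332.51 192.72]
0.07 [329.6  201.74] [330.04 201.63]
0.08 [328.37 206.16] [328.81 206.04]
0.1 [325.93 214.93] [326.37 214.79]
[[130 175 167 167 134  86  82  82  87 107 104 100  83 100  73  50  47  47
   57  74  79  73  79  78  74  76]
 [ 91 143 115 130  94  81  80  83 109  99 102 118 100  94  75  50  46  46
   45  47  53  47  70  65  70  72]
 [ 65  64  67 106  78  78  76  87 126 144 139 149 142 122  98  61  56  46
   41  47  47  52  69  70  70  70]
 [ 45  48  4
[... 2439 characters left out ...]
14 115 115 116 116 112 109 112 124 136 145 154 164 166 159 144 132
  121 117 115 114 113 112]
 [116 114 112 114 113 112 108 103 105 117 132 145 157 164 168 168 164 150
  129 119 118 118 118 118]
 [120 119 118 116 115 112 108 107 113 127 139 149 158 164 164 159 145 127
  115 111 109 108 110 112]
 [122 122 121 119 118 111 104 106 118 132 144 154 162 162 159 143 117  89
   77  76  77  78  78  82]
 [120 121 121 122 120 113 108 113 127 141 150 158 163 164 158 142 114  93
   85  84  84  81  77  76]
 [120 119 119 120 119 118 116 116 120 128 139 149 153 152 145 133 122 116
  114 114 112 109 107 105]
 [122 122 122 120 119 118 117 115 112 111 117 120 122 121 120 120 119 120
  119 120 117 117 115 115]]
```

Aligned to within about 1 mm. Joint 6 is nearing its 0.17 limit, so I ease the tilt by 3° (well inside tolerance), keeping the nose in place, and then advance.

```bash
python3 -m creep '[[-1,3.9,0.4,2.1,-0.006,0.055,0],[-1,0,0,0,0,0,0],[-1,2.5,0.3,-4.3,0,0,0],[-1,2.5,0.2,-4.3,0,0,0],[-1,0,0,0,0,0,0]]' 110
python3 -m creep '[[-1,1.5,0.2,-2.6,0,0,0],[-1,1.5,0.1,-2.6,0,0,0],[-1,0,0,0,0,0,0]]'; python3 -c "
from h import *
o=get_obs();print(o['q'].round(3),o['eef_pos'].round(4),R.from_quat(o['tool_rot'],scalar_first=True).as_matrix()[:,2].round(3))"
```

```text
t: 9.22
eef_pos: [0.54, 0.0074, 0.1919]
tool_rot: [-0.012, 0.972, 0.051, 0.23]
contact_force: [-2.7, -0.6, -3.0]
gripper_width: 0.355
grasp_force: 108.8
t: 9.6
eef_pos: [0.5433, 0.008, 0.1868]
tool_rot: [-0.012, 0.972, 0.051, 0.23]
contact_force: [0.2, -1.8, -8.5]
gripper_width: 0.354
grasp_force: 109.0
[ 0.18   0.149 -0.343  2.241  0.236  0.302 -1.821] [0.5433 0.008  0.1868] [ 0.446  0.047 -0.894]
```

```bash
python3 -m creep '[[-1,1.5,0.2,-2.6,0,0,0],[-1,0,0,0,0,0,0],[-1,0,0,0,0,0,0]]';python3 -m creep '[[-1,1.5,0.1,-2.6,0,0,0],[-1,0,0,0,0,0,0],[-1,0,0,0,0,0,0]]'
```

```text
t: 9.98
eef_pos: [0.5448, 0.0082, 0.185]
tool_rot: [-0.012, 0.972, 0.051, 0.231]
contact_force: [-6.1, -1.3, -0.7]
gripper_width: 0.353
grasp_force: 109.6
t: 10.35
eef_pos: [0.5462, 0.0083, 0.1827]
tool_rot: [-0.011, 0.972, 0.051, 0.231]
contact_force: [-11.4, -1.6, 5.1]
gripper_width: 0.351
grasp_force: 109.6
```

```bash
python3 -m creep '[[-1,-1.3,-0.1,-0.7,0,0,0],[-1,0,0,0,0,0,0],[-1,0,0,0,0,0,0]]'; python3 - <<'E'
from h import *
o=get_obs();print(o['q'].round(3),o['contact_force'])
im,d,w=cloud("scene")
cv2.imwrite("pics/s5.png",cv2.resize(im[155:235,290:370],(600,600),interpolation=cv2.INTER_CUBIC)[...,::-1])
E
```

```text
t: 10.72
eef_pos: [0.5457, 0.0083, 0.1828]
tool_rot: [-0.011, 0.971, 0.051, 0.232]
contact_force: [-9.8, -1.7, 6.3]
gripper_width: 0.355
grasp_force: 109.7
[ 0.169  0.159 -0.333  2.243  0.256  0.289 -1.841] [-9.81526243 -1.67758832  6.25914948]
```

View pics/s5.png

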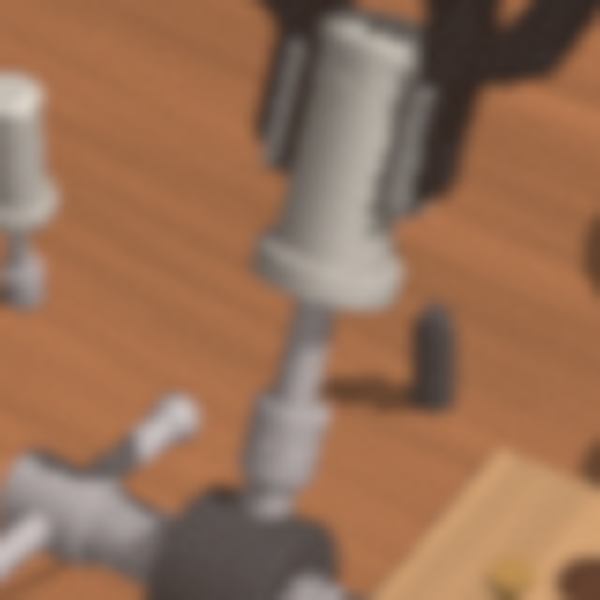

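The coupler (crop (288,440)) now covers the ball, with its mouth at the hexagon, so it has snapped on. Now I push along the gun's axis.

```bash
python3 -m creep '[[-1,1.1,0.1,-2.2,0,0,0],[-1,1.1,0.1,-2.2,0,0,0],[-1,0,0,0,0,0,0],[-1,0,0,0,0,0,0]]';python3 -m creep '[[-1,1.1,0.1,-2.2,0,0,0],[-1,0,0,0,0,0,0],[-1,0,0,0,0,0,0]]'; python3 -c "
from h import *
o=get_obs();print(o['q'].round(3),o['contact_force'],R.from_quat(o['tool_rot'],scalar_first=True).as_matrix()[:,2].round(3))"
```

```text
t: 11.28
eef_pos: [0.5479, 0.0085, 0.1784]
tool_rot: [-0.011, 0.971, 0.051, 0.232]
contact_force: [-11.4, -2.9, 7.7]
gripper_width: 0.357
grasp_force: 109.7
t: 11.65
eef_pos: [0.549, 0.0086, 0.1762]
tool_rot: [-0.011, 0.971, 0.051, 0.232]
contact_force: [-11.6, -2.0, 8.7]
gripper_width: 0.355
grasp_force: 109.8
[ 0.153  0.175 -0.318  2.243  0.28   0.274 -1.864] [-11.57296662  -2.02626164   8.71891269] [ 0.449  0.046 -0.893]
```

```bash
python3 -m creep '[[-1,0.7,0.1,-1.3,0,0,0],[-1,0,0,0,0,0,0],[-1,0,0,0,0,0,0]]'; python3 -m creep '[[-1,0.7,0.1,-1.3,0,0,0],[-1,0,0,0,0,0,0],[-1,0,0,0,0,0,0],[-1,0,0,0,0,0,0]]'; python3 - <<'E'
from h import *
f=[]
for i in range(4):
    im,d,w=cloud("scene");f.append(get_obs()['contact_force'])
f=np.mean(f,0);print(f,(f-[0,0,-3.5])@[-.45,-.047,.89])
cv2.imwrite("pics/s6.png",cv2.resize(im[155:235,290:370],(600,600),interpolation=cv2.INTER_CUBIC)[...,::-1])
E
```

```text
t: 12.02
eef_pos: [0.5496, 0.0087, 0.1749]
tool_rot: [-0.011, 0.971, 0.051, 0.232]
contact_force: [-12.2, -1.7, 8.9]
gripper_width: 0.354
grasp_force: 109.8
t: 12.52
eef_pos: [0.5503, 0.0088, 0.1736]
tool_rot: [-0.011, 0.971, 0.051, 0.231]
contact_force: [-12.9, -2.4, 9.7]
gripper_width: 0.352
grasp_force: 109.9
[-11.9608244   -2.39097665   9.06404447] 16.676746461313645
```

View pics/s6.png

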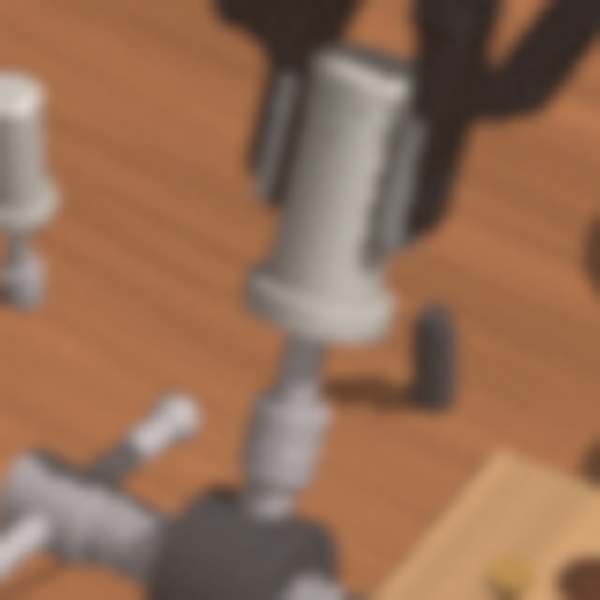

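Only the flange has come down (row 340, from 305 before) while the coupler stayed put. The image and the force (16.7 N axial) both put the tube about 13–14 mm in, short of the stop. Handing in.

```bash
python3 -c "
from station import *
print(hand_in())"
```

```text
the job is handed in; nothing more can be done
None
```

I turned the clamp bar to level, snapped the gun's coupler onto the nipple, and handed in with the gun held pushed in about 13 of its 16 mm (about 17 N); `hand_in()` returned no verdict, so the result is unconfirmed.

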